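# Fit the work holder on the four studs of the bench stand

## Task

Fit the square-flanged work holder onto the green bench stand: lower it over the stand's centre spigot, turn it so that all four studs enter the flange's corner holes, slide it fully home until the flange lies flush on the head, and let go. Feel your way with light pressure - do not force it down, wrench it or drop it on - and leave the bottle, screwdriver, brush jar and tin where they are.

Things in the scene. Friction and masses are not known exactly. Their poses are not given: they have to be found in the camera images.
- holder: Loose upright work holder, about 0.45 kg, 90 mm tall. Origin: centre of its underside; z up. Aluminium square flange 112 x 112 mm, 12 mm thick, sides along its x and y; on it a brass sleeve 50 x 50 mm up to 36 mm; then a wooden post. Four 12 mm through holes in the flange at (+-38, +-38) mm; central bore 19.5 mm wide, open below, 36 mm deep. Fits in any of four quarter turns.
- holder_post (a point): Place to grip the holder: middle of the beech post, 66 mm above the holder's underside on its axis. The post is 30 x 30 mm, faces parallel to the flange's sides, from 36 to 90 mm above the underside. Keep the fingertips above the sleeve's top (36 mm).
- stand: Fixed bench stand. Origin: centre of its underside on the bench; z up. Green round foot of 170 mm diameter with a small clamp handle pointing to its -x, carrying a dark steel disc head of 164 mm diameter. The head is clamped stiffly but turned by an unknown angle, up to 0.45 rad (26 degrees) either way about z from the stand's axes; the angle is not reported: see it or feel for it.
- stand_seat (a point): Centre of the head's flat top (the seat), 70 mm above the bench, on the stand's axis (does not turn with the head); the holder's origin comes here when fully home. Four brass studs, 9 mm diameter, 12 mm tall, square-tipped, stand on it at (+-38, +-38) mm of the turned head, 54 mm from the axis.
- spigot_tip (a point): Top of the steel centre spigot on the stand's axis, 32 mm above the seat; 18 mm diameter, its top 8 mm tapering to 8 mm. At a wrong angle the holder, on the spigot, comes to rest on the stud tips, underside 12 mm above the seat; within about 0.03 rad of the right angle it drops over the studs. Keep contact forces of holder on stand under 60 N; over the spigot, move under 0.3 m/s.
- bottle: Bystander: white plastic dispenser bottle, 66 mm diameter, 180 mm tall, upright. Origin: centre of its underside.
- screwdriver: Bystander: screwdriver with orange handle, 190 mm long, lying on the bench. Origin: under its middle.
- brush_jar: Bystander: terracotta jar with brushes, 90 mm diameter, about 245 mm tall with the brushes. Origin: centre of its underside.
- tin: Bystander: small tin, 64 mm diameter, 55 mm tall. Origin: centre of its underside.
There are look-alikes about, which are no part of the job. Several things have the shape of the stand; the one meant has the colours described above.

How it is judged:
At the end, for the whole second after the job is handed in: The holder sits on the stand with all four studs in its holes: its underside within 2 mm of the seat, its origin within 3 mm of the stand's axis, upright within 0.03 rad, at rest and released (z of holder in the frame of stand_seat between -0.003 and 0.002 m and horizontal distance between holder and stand_seat below 0.003 m and angle between holder's own z axis and vertical below 0.03 rad and linear speed of holder below 0.01 m/s); the robot touches nothing.
It fails at once if the holder is forced or wrenched against the stand (contact force over 60 N) (contact force between holder and stand above 60 N).
It fails at once if the holder is dropped onto the stand (moving faster than 0.3 m/s while over the spigot) (horizontal distance between holder and stand_seat below 0.015 m and z of holder in the frame of stand_seat below 0.04 m and linear speed of holder above 0.3 m/s).
It fails at once if a bystander is moved by more than 20 mm (distance of any of bottle, screwdriver, brush_jar, tin from where it was at the start of the episode above 0.02 m).
It fails at once if a bystander is tipped over (angle between any of bottle, brush_jar, tin's own z axis and vertical above 0.4 rad).
It also fails if it takes over 72 s, if anything falls off the work surface, if the arm or the gripper's body presses on something with over 40 N, if the wrist force passes 120 N, or if a joint passes its speed limit or range.

## Robot

A 6-joint arm with a two-finger parallel gripper is mounted at the origin on the work surface. World frame = base frame: x ahead of the robot, y to its left, z up, the work surface at z = 0. Lengths are in m, angles in rad, forces in N, time in s.
With the tool pointing down it reaches from about 0.35 to 0.875 m from the base axis. Payload 4.2 kg.
Tool frame: the origin (TCP) lies at the very end of the fingers, on their centre line; the grasp point (between the pads) lies 19 mm behind it; y points along the fingers, x is the direction in which the jaws open and shut, and the axes are right-handed (so a half turn about y gives the same grasp; the last joint's range is limited). The gripper opens to 87 mm and grips with 3 to 60 N. Pads are 19 mm wide; open, the fingers measure 117 mm over their backs; the gripper's body (75 mm by 190 mm) begins 51 mm behind the grasp point.
Start: joints at [-1.065, 0.385, 0.008, 0, -1.194, -0.259], TCP at [0.153, -0.606, 0.223] pointing down, gripper open.
Joint ranges: [-3.14, 3.14], [-1.21, 2.06], [-1.07, 1.41], [-3.16, 2.05], [-2.99, -0.16], [-3.1, 3.1]. Speed limits (rad/s): [2.79, 2.79, 3.14, 3.14, 3.14, 3.14].

## Interface

Orientations are given as a rotation vector (axis times angle).
In Python, from cell import status, read_camera, camera_params, bot gives the robot as it stands.
- The arm moves only by the shell command python3 -m pendant 'ROWS' [OPENING] [FORCE]. ROWS is JSON, a list of rows, each a list of 6 numbers: the shift along the tool's x, y, z in mm, then the turn, a rotation vector about the tool's x, y, z in degrees. In form: [[tx, ty, tz, wx, wy, wz], ...]. A call has exactly 8 rows; each row is the pose to reach, as a shift and turn from the pose measured when the call began, along the tool's axes at that moment; what a row does not reach only later rows make up. A row lasts 1/8 s, in which the tool goes at most 62.5 mm and 10.7 degrees, less where a joint would pass 70% of its speed; a pose out of reach is approached as far as the arm can. A call with a gripper value outside its range is refused whole. OPENING is the opening in per cent of the stroke, from 0 (shut) to 100 (fully open), set as the call begins (- or left out, the last holds). The fingers move at their own pace and stop on an object; FORCE is the grip in N (left out, the last holds). Time passes only in rows, so rows that repeat a pose let the fingers close, or fill a call up. It gives the time, the measured TCP pose, the force and the opening at its end, in the units of the state.
- status.sense(): the state, without advancing time (a new reading comes with each control period).
- read_camera(name): name is "scene" or "top" or "wrist"; returns the picture (420x560x3 uint8, red, green, blue); there is no depth.
- camera_params(name): a dict with "fx", "fy", "cx", "cy" (pixels), "world_from_camera" (4x4, takes a point from camera to world coordinates); the wrist camera has in their place "hand_eye" (4x4, takes a point from camera to tool coordinates, whose origin is the TCP and whose axes are the tool frame's). Camera axes: x right, y up, looking along -z (the intrinsics and any distortion apply to the point x, -y, -z); pixel columns grow to the right and rows downward; lengths in m; the calibration is good to about 2 mm. A picture is of the moment at which its call begins: read the wrist's pose just before it. camera_params takes no time and is no camera call.
- bot.sign_off(): hands the job in, once; it reports no verdict.
The state is a dict: "time_s": time; "joint_positions": joint angles; "joint_vel": joint speeds; "joint_torque": joint torques, N m; "tool_pos": TCP position; "ee_rot": TCP orientation; "contact_force": force on the tool from outside, world axes, zero at the start; "torque": the same for the moment, N m; "gripper_width": finger opening in m.
Only numpy, scipy, OpenCV 4.12 (cv2) and the standard library are available. Lean on these libraries where they do the work, as an engineer would, in place of code of your own. Each camera call takes 0.05 s, during which the arm holds its last target.

## Working session

There is one attempt and no reset: what is moved stays moved. The work goes in short steps, Python scripts to look and compute and a shell command to move; the robot and the scene stay as the last step left them, time stands still between calls to the robot, and variables do not carry over. Pictures are saved under pics/ and viewed, and the job is handed in when it is done.

```bash
ls; mkdir -p pics; python3 - <<'E'
from cell import status, read_camera, camera_params, bot
import cv2
s=status.sense();print(s)
for n in ["scene","top","wrist"]:
    cv2.imwrite(f"pics/{n}0.png",read_camera(n)[:,:,::-1]);print(n,camera_params(n))
E
```

```text
pics
{'time_s': 0.0, 'joint_positions': array([-1.06536942e+00,  3.85504793e-01,  6.66025849e-03, -5.22711660e-04,
       -1.19396855e+00, -2.58587749e-01]), 'joint_vel': array([ 0.00085861, -0.00016889, -0.00110475,  0.00022504,  0.00031563,
       -0.00122991]), 'joint_torque': array([-5.52002075e-04, -3.90672112e+01,  1.87398559e+01,  4.21966508e+00,
        1.09457213e-02, -1.93088026e-04]), 'tool_pos': array([ 0.15259116, -0.60548303,  0.22150079]), 'ee_rot': array([-1.08052251, -1.38925801,  1.38707821]), 'contact_force': array([ 0.12777955,  0.39548518, -0.1457414 ]), 'torque': array([-0.02083417, -0.03858996,  0.02281256]), 'gripper_width': 0.0869211484300162}
scene {'fx': 537.8756347897368, 'fy': 537.8756347897368, 'cx': 279.8517839984666, 'cy': 208.38219706558795, 'world_from_camera': array([[ 0.24383789, -0.6354147 ,  0.73266039,  1.67853137],
       [ 0.96976623,  0.16740628, -0.17756296, -0.26244727],
       [-0.00982584,  0.75380588,  0.65702371,  1.12811998],
       [ 0.        ,  0.        ,  0.        ,  1.        ]])}
top {'fx': 454.4331059804153, 'fy': 454.43310598
[... 185 characters left out ...]
-01, -2.76122643e-02, -9.42859291e-04,
         8.60851596e-03],
       [-2.68397388e-03,  6.30868786e-02,  9.98004430e-01,
         1.25391628e+00],
       [ 0.00000000e+00,  0.00000000e+00,  0.00000000e+00,
         1.00000000e+00]])}
wrist {'fx': 349.17968446850944, 'fy': 349.17968446850944, 'cx': 276.62296369148356, 'cy': 207.6101006902976, 'hand_eye': array([[ 9.99999290e-01,  6.00097627e-04,  1.02988202e-03,
         6.17335616e-04],
       [ 8.33531994e-04,  2.65570998e-01, -9.64090945e-01,
        -1.62397906e-01],
       [-8.52055483e-04,  9.64091119e-01,  2.65570309e-01,
         7.30321431e-02],
       [ 0.00000000e+00,  0.00000000e+00,  0.00000000e+00,
         1.00000000e+00]])}
```

View pics/top0.png

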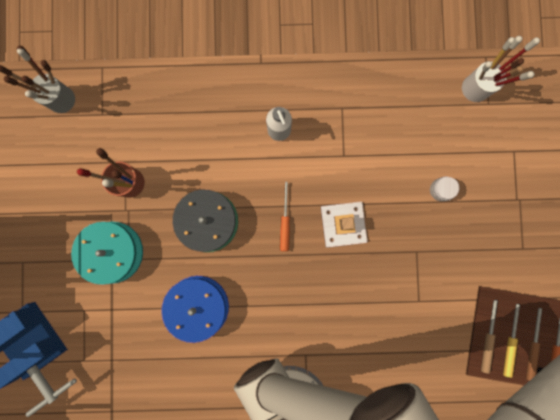

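View pics/scene0.png

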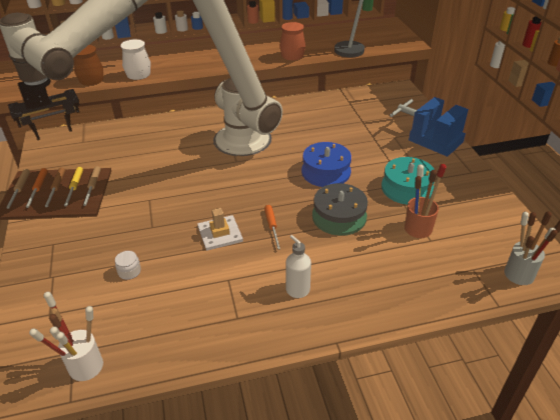

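View pics/wrist0.png

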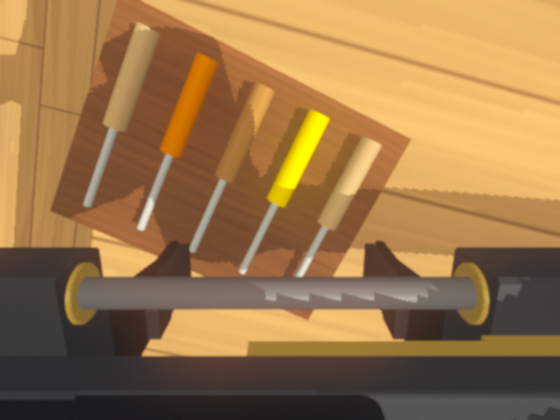

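The stand (green foot, dark head) is at about (204,221) in the top view. The holder is at about (344,225). I'll zoom in on both.

```bash
python3 - <<'E'
import cv2,numpy as np
im=cv2.imread("pics/top0.png");sc=cv2.imread("pics/scene0.png")
a=cv2.resize(im[180:260,164:244],None,fx=5,fy=5,interpolation=cv2.INTER_CUBIC)
b=cv2.resize(im[185:265,305:385],None,fx=5,fy=5,interpolation=cv2.INTER_CUBIC)
cv2.imwrite("pics/z0.png",np.hstack([a,b]))
E
```

```text
(no output)
```

View pics/z0.png

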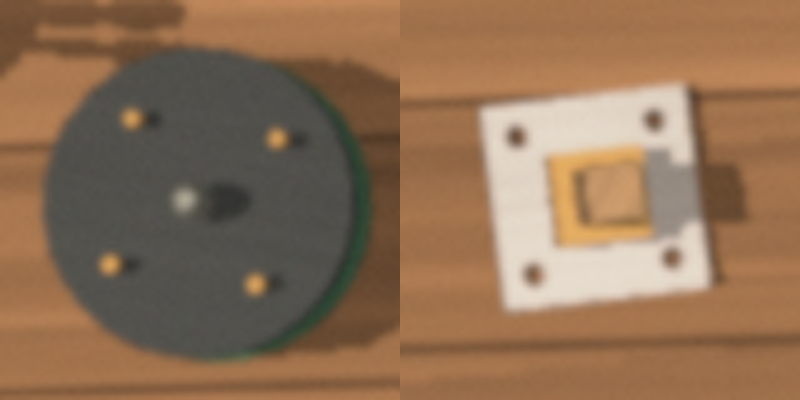

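```bash
cat > h.py <<'E'
import cv2,numpy as np
from cell import status, read_camera, camera_params, bot
from scipy.spatial.transform import Rotation as R
def cast(name,uv,z,T=None):
    p=camera_params(name); T=p["world_from_camera"] if T is None else T
    uv=np.atleast_2d(uv).astype(float)
    d=np.c_[(uv[:,0]-p["cx"])/p["fx"],-(uv[:,1]-p["cy"])/p["fy"],-np.ones(len(uv))]@T[:3,:3].T
    return T[:3,3]+d*((z-T[2,3])/d[:,2])[:,None]
def wristT(s):
    W=np.eye(4);W[:3,:3]=R.from_rotvec(s["ee_rot"]).as_matrix();W[:3,3]=s["tool_pos"]
    return W@camera_params("wrist")["hand_eye"]
def blobs(m,lo,hi):
    n,l,st,c=cv2.connectedComponentsWithStats(m.astype(np.uint8))
    return [(c[i],st[i,4]) for i in range(1,n) if lo<=st[i,4]<=hi]
E
python3 - <<'E'
from h import *
im=cv2.imread("pics/top0.png")
x0,y0,x1,y1=164,180,244,260
c=cv2.resize(im[y0:y1,x0:x1],None,fx=4,fy=4,interpolation=cv2.INTER_CUBIC).astype(int)
yy,xx=np.mgrid[:320,:320]
m=(c[...,2]-c[...,0]>50)&(np.hypot(xx-160,yy-164)<115)
def un(p,x0,y0): return (np.array(p)+.5)/4-.5+[x0,y0]
P=np.array([un(b[0],x0,y0) for b in blobs(m,30,600)]);print(P)
W=cast("top",P,.082)[:,:2];ctr=W.mean(0);print("stud ctr",ctr,np.linalg.norm(W-ctr,axis=1))
a=np.degrees(np.arctan2(*(W-ctr).T[::-1]));print("head ang mod90",(a-45)%90)
x0,y0,x1,y1=305,185,385,265
c=cv2.resize(im[y0:y1,x0:x1],None,fx=4,fy=4,interpolation=cv2.INTER_CUBIC)
hsv=cv2.cvtColor(c,cv2.COLOR_BGR2HSV)
m=((hsv[...,1]<70)&(hsv[...,2]>140)).astype(np.uint8)
m=cv2.morphologyEx(m,cv2.MORPH_OPEN,np.ones((9,9)))
cs=cv2.findContours(m,0,2)[0];k=max(cs,key=cv2.contourArea)
r=cv2.minAreaRect(k);print(r)
B=cast("top",un(cv2.boxPoints(r),x0,y0),.012)[:,:2];print("holder",B.mean(0),np.linalg.norm(B-np.roll(B,1,0),axis=1))
e=B-np.roll(B,1,0);print(np.degrees(np.arctan2(e[:,1],e[:,0]))%90)
s=status.sense();print(R.from_rotvec(s["ee_rot"]).as_matrix().round(4))
# stand axis of foot/handle from scene for side check
print(camera_params("top")["world_from_camera"][:3,3])
E
```

```text
[[190.01324885 203.26785714]
 [219.0412844  207.2706422 ]
 [185.6584728  232.39069038]
 [214.72623967 236.4018595 ]]
stud ctr [0.50601662 0.21030161] [0.05373683 0.05372361 0.05366979 0.05364907]
head ang mod90 [80.54957086 80.57072631 80.66446513 80.49198454]
((156.063720703125, 157.1268310546875), (167.46475219726562, 169.11813354492188), 82.76307678222656)
holder [ 0.48785928 -0.16359465] [0.11430248 0.11596424 0.1143645  0.11529347]
[5.32411691 5.66671291 4.98823198 5.63885933]
[[-2.442e-01 -6.000e-04 -9.697e-01]
 [ 9.697e-01  1.600e-03 -2.442e-01]
 [ 1.700e-03 -1.000e+00  2.000e-04]]
[0.44623255 0.00860852 1.25391628]
```

```bash
cat >> h.py <<'E'
def go(x,y,z,yaw,s=None):
    "delta in tool axes to TCP x,y,z, tool pointing straight down, tool x at yaw deg"
    s=s or status.sense();Rc=R.from_rotvec(s["ee_rot"]).as_matrix()
    c,n=np.cos(np.radians(yaw)),np.sin(np.radians(yaw))
    X=np.array([c,n,0]);Y=np.array([0,0,-1.]);Rt=np.c_[X,Y,np.cross(X,Y)]
    d=Rc.T@(np.array([x,y,z])-s["tool_pos"])*1e3
    print("t",s["time_s"],"pos",(s["tool_pos"]*1e3).round(1),"yaw",np.degrees(np.arctan2(Rc[1,0],Rc[0,0])).round(2),"F",s["contact_force"].round(1),"w",s["gripper_width"].round(4))
    print("delta mm",d.round(1),"deg",np.degrees(R.from_matrix(Rc.T@Rt).as_rotvec()).round(2))
E
python3 -c "
from h import *
go(.488,-.1635,.16,95.4)"
```

```text
Traceback (most recent call last):
  File "h.py", line 21, in go
    print("t",s["time_s"],"pos",(s["tool_pos"]*1e3).round(1),"yaw",np.degrees(np.arctan2(Rc[1,0],Rc[0,0])).round(2),"F",s["contact_force"].round(1),"w",s["gripper_width"].round(4))
                                                                                                                                                        ^^^^^^^^^^^^^^^^^^^^^^^^
AttributeError: 'float' object has no attribute 'round'
```

```bash
sed -i 's/s\["gripper_width"\].round(4)/round(s["gripper_width"],4)/' h.py
python3 -c "
from h import *
go(.488,-.1635,.16,95.4)"
```

```text
t 0.15 pos [ 152.6 -605.6  221.7] yaw 104.13 F [-0.7 -0.1 -0.1] w 0.0867
delta mm [ 346.7   62.2 -433.2] deg [-0.02  8.73  0.1 ]
```

```bash
python3 -m pendant '[[20,0,-25,0,1,0],[60,0,-75,0,2,0],[100,10,-125,0,3,0],[140,20,-175,0,4,0],[180,30,-225,0,5,0],[220,40,-275,0,6,0],[260,50,-325,0,7,0],[300,60,-375,0,8,0]]' 100; python3 -c "
from h import *
go(.488,-.1635,.16,95.4)"
```

```text
time_s: 1.15
tool_pos: [0.4347, -0.2333, 0.1643]
ee_rot: [-1.156, -1.288, 1.286]
contact_force: [0.5, -0.4, -0.7]
gripper_width: 0.0869
t 1.15 pos [ 434.7 -233.3  164.3] yaw 96.11 F [ 0.5 -0.4 -0.7] w 0.0869
delta mm [ 63.7   4.4 -60.5] deg [-0.    0.71  0.09]
```

```bash
python3 -m pendant '[[20,1,-19,0,0.7,0.1],[40,2,-38,0,0.7,0.1],[56,3,-53,0,0.7,0.1],[63.7,4.4,-60.5,0,0.7,0.1],[63.7,4.4,-60.5,0,0.7,0.1],[63.7,4.4,-60.5,0,0.7,0.1],[63.7,4.4,-60.5,0,0.7,0.1],[63.7,4.4,-60.5,0,0.7,0.1]]'; python3 -c "
from h import *
go(.488,-.1635,.05,95.4)
cv2.imwrite('pics/w1.png',read_camera('wrist')[:,:,::-1])"
```

```text
time_s: 2.15
tool_pos: [0.4878, -0.164, 0.1602]
ee_rot: [-1.164, -1.278, 1.278]
contact_force: [0.2, -0.0, 0.5]
gripper_width: 0.087
t 2.15 pos [ 487.8 -164.   160.2] yaw 95.37 F [ 0.2 -0.   0.5] w 0.087
delta mm [  0.5 110.2  -0.3] deg [ 0.01 -0.03 -0.02]
```

View pics/w1.png

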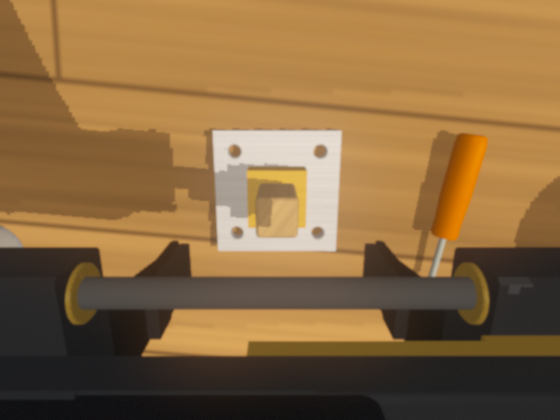

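The holder is centred under the gripper. Its post top is around (278,210) and its flange corners are at (213,130), (341,130), (336,251) and (218,251).

```bash
python3 -c "
from h import *
s=status.sense()
B=cast('wrist',[[213,130],[341,130],[336.5,251],[218,251]],.012,wristT(s));print(B.mean(0))
e=B-np.roll(B,1,0);print(np.linalg.norm(e,axis=1),np.degrees(np.arctan2(e[:,1],e[:,0]))%90)
H=cast('wrist',[[235,151.5],[320.5,151.5],[318,232.5],[237.5,232.5]],.012,wristT(s));print(H.mean(0))
"
```

```text
[ 0.48679986 -0.16335389  0.012     ]
[0.11300004 0.11126085 0.11295737 0.113196  ] [4.97149215 5.32807637 5.95294163 5.35196318]
[ 0.48667906 -0.16279163  0.012     ]
```

```bash
python3 -m pendant '[[0.5,15,0,0,0,0],[0.5,35,0,0,0,0],[0.5,55,0.3,0,0,0],[0.5,75,0.3,0,0,0],[0.5,93,0.3,0,0,0],[0.5,105,0.3,0,0,0],[0.5,110,0.3,0,0,0],[0.5,110,0.3,0,0,0]]' && python3 -m pendant '[[0,0,0,0,0,0],[0,0,0,0,0,0],[0,0,0,0,0,0],[0,0,0,0,0,0],[0,0,0,0,0,0],[0,0,0,0,0,0],[0,0,0,0,0,0],[0,0,0,0,0,0]]' 0 30; python3 -c "
from h import *
go(.488,-.1635,.22,95.4)"
```

```text
time_s: 3.2
tool_pos: [0.4875, -0.1635, 0.05]
ee_rot: [-1.163, -1.278, 1.278]
contact_force: [-0.1, 0.4, -0.3]
gripper_width: 0.0871
time_s: 4.2
tool_pos: [0.4876, -0.1635, 0.05]
ee_rot: [-1.164, -1.278, 1.278]
contact_force: [0.5, -0.7, 0.5]
gripper_width: 0.0299
t 4.2 pos [ 487.6 -163.5   50. ] yaw 95.38 F [ 0.5 -0.7  0.5] w 0.0299
delta mm [-1.0e-01 -1.7e+02 -4.0e-01] deg [-0.01 -0.02 -0.02]
```

```bash
python3 -m pendant '[[0,-5,0,0,0,0],[0,-20,0,0,0,0],[0,-45,0,0,0,0],[0,-75,0,0,0,0],[0,-105,0,0,0,0],[0,-130,0,0,0,0],[0,-140,0,0,0,0],[0,-140,0,0,0,0]]'; python3 -c "
from h import *
go(.506,.2103,.19,80.6)"
```

```text
time_s: 5.2
tool_pos: [0.4874, -0.1633, 0.1903]
ee_rot: [-1.164, -1.278, 1.277]
contact_force: [-0.4, -0.5, -5.3]
gripper_width: 0.0298
t 5.2 pos [ 487.4 -163.3  190.3] yaw 95.36 F [-0.4 -0.5 -5.3] w 0.0298
delta mm [370.3   0.4 -53.4] deg [ 0.05 14.76  0.  ]
```

```bash
python3 -m pendant '[[10,0,-1,0,0,0],[35,0,-5,0,2,0],[70,0,-10,0,4,0],[110,0,-16,0,6,0],[150,0,-22,0,8,0],[190,0,-28,0,10,0],[230,0,-33,0,12,0],[260,0,-38,0,14.8,0]]'; python3 -c "
from h import *
go(.506,.2103,.19,80.6)"
```

```text
time_s: 6.2
tool_pos: [0.5, 0.101, 0.1891]
ee_rot: [-1.282, -1.085, 1.088]
contact_force: [0.3, -0.4, -3.9]
gripper_width: 0.0299
t 6.2 pos [500.  101.  189.1] yaw 80.55 F [ 0.3 -0.4 -3.9] w 0.0299
delta mm [108.8  -1.   12. ] deg [-0.08 -0.05 -0.06]
```

```bash
python3 -c "
from h import *
for n in ['top','wrist','scene']: cv2.imwrite(f'pics/m_{n}.png',read_camera(n)[:,:,::-1])
a=cv2.imread('pics/m_top.png')[160:300,150:320];b=cv2.imread('pics/m_wrist.png')
cv2.imwrite('pics/m2.png',np.hstack([cv2.resize(a,(400,330),interpolation=2),cv2.resize(b,(400,330))]))"
```

```text
(no output)
```

View pics/m2.png

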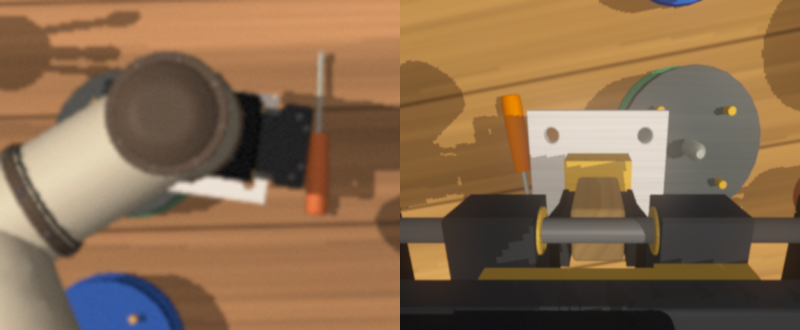

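View pics/m_wrist.png

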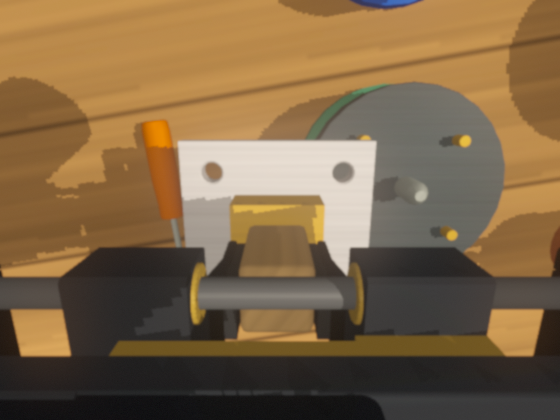

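```bash
python3 -c "
from h import *
s=status.sense();T=wristT(s);z=s['tool_pos'][2]-.05+.012
b=cv2.imread('pics/m_wrist.png').astype(int)
m=(b[...,2]-b[...,0]>70)&(b[...,1]-b[...,0]>50)
yy,xx=np.mgrid[:420,:560];m&=(xx>355)&(xx<480)&(yy<245)&(yy>120)&(np.hypot(xx-405,yy-170)<85)
for c,n in blobs(m,15,600): print('blob',c.round(1),n)
H=cast('wrist',[[213,172],[343.5,172]],z,T);print(H)
Rc=T0=R.from_rotvec(s['ee_rot']).as_matrix()
print('holes in tool',((H-s['tool_pos'])@Rc*1e3).round(1))
E=cast('wrist',[[179,142],[376,142]],z,T);print('edge',((E-s['tool_pos'])@Rc*1e3).round(1))
cv2.imwrite('pics/m3.png',cv2.resize(cv2.imread('pics/m_wrist.png')[80:260,160:510],None,fx=2.28,fy=2.28,interpolation=2))
"
```

```text
blob [364.6 137.3] 41
blob [464.1 140.5] 131
blob [450.6 234. ] 117
[[0.45537234 0.07072656 0.15107404]
 [0.46758224 0.14532024 0.15107404]]
holes in tool [[-36.7  38.1  39.4]
 [ 38.9  38.   39.3]]
edge [[-55.1  38.1  56.5]
 [ 56.5  38.   56.4]]
```

View pics/m3.png

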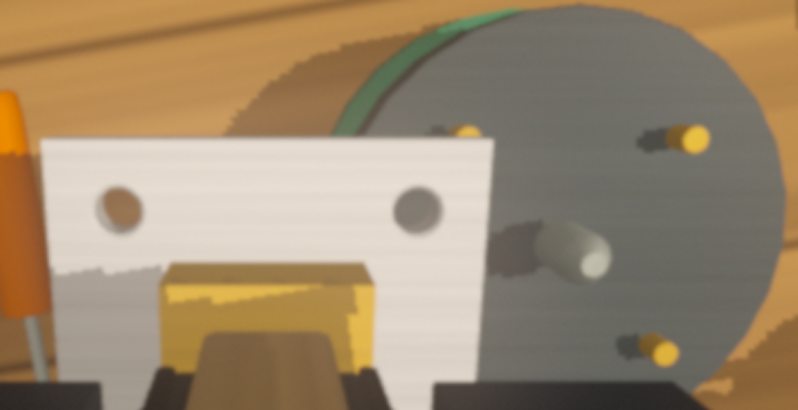

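```bash
python3 -c "
from h import *
s=status.sense();T=wristT(s)
A=cast('wrist',[[421,195.8]],.102,T);print('spig',A)
S=cast('wrist',[[464.3,141],[452.2,234.4]],.082,T);print(S,np.linalg.norm(S[0]-S[1]),'mid-diff dir',np.degrees(np.arctan2(*(S[0]-S[1])[1::-1])))
# centre from two studs: 0 is tool(+x,+z) , 1 is (+x,-z) corner
yaw=np.radians(80.57);ux=np.array([np.cos(yaw),np.sin(yaw)]);print('ctr',S[:,:2].mean(0)-.038*ux)
Rc=R.from_rotvec(s['ee_rot']).as_matrix()
print('holder ctr wrist',s['tool_pos']+Rc@[.0009,0,.001])
"
```

```text
spig [[0.50392417 0.20736936 0.102     ]]
[[0.47232047 0.24969383 0.082     ]
 [0.54664102 0.23831839 0.082     ]] 0.07518606741405431 mid-diff dir 171.2978865970722
ctr [0.50325473 0.20651962]
holder ctr wrist [0.49934714 0.1016536  0.18907439]
```

```bash
python3 -c "
from h import *
b=cv2.imread('pics/scene0.png')
cv2.imwrite('pics/s1.png',cv2.resize(b[180:235,305:375],None,fx=10,fy=10,interpolation=cv2.INTER_CUBIC))
t=cv2.imread('pics/top0.png').astype(int)
# spigot in top: bright gray blob
c=cv2.resize(t[205:235,190:220].astype(np.uint8),None,fx=8,fy=8,interpolation=cv2.INTER_CUBIC).astype(int)
m=c.sum(2)>3*115
for q,n in blobs(m,100,4000): p=(q+.5)/8-.5+[190,205]; print(p,n,cast('top',p,.102))
"
```

```text
[218.50201613 207.25449752] 403 [[0.53579357 0.16527689 0.102     ]]
[200.39272774 219.52031573] 966 [[0.50585179 0.21183894 0.102     ]]
```

View pics/s1.png

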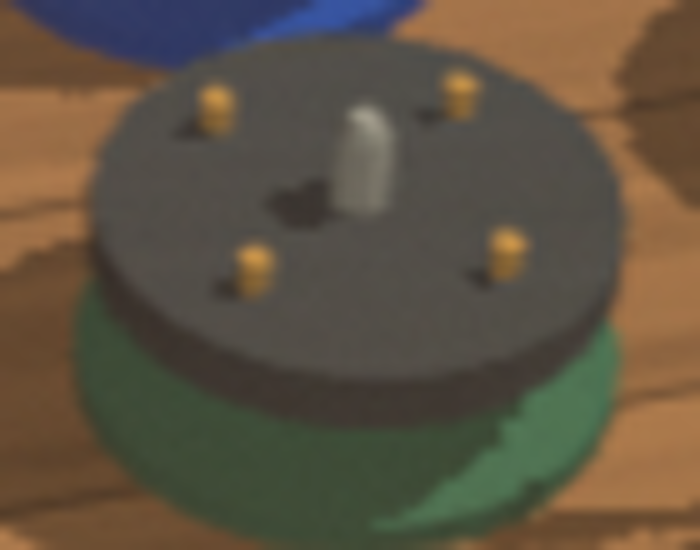

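```bash
python3 -c "
from h import *
f=lambda L:(np.array(L)+.5)/10-.5+[305,180]
S=cast('scene',f([[217,93],[461,81],[509,239],[256,256]]),.082);print(S,S.mean(0));
W=S[:,:2]-S[:,:2].mean(0);print((np.degrees(np.arctan2(W[:,1],W[:,0]))-45)%90,np.linalg.norm(W,axis=1))
print(cast('scene',f([[371,110]]),.102))
b=cv2.imread('pics/m_scene.png');cv2.imwrite('pics/s2.png',cv2.resize(b[130:250,230:400],None,fx=4.5,fy=4.5,interpolation=cv2.INTER_CUBIC))
"
```

```text
[[0.45951856 0.1810494  0.082     ]
 [0.47315649 0.25567639 0.082     ]
 [0.54775229 0.24399674 0.082     ]
 [0.53592818 0.16863156 0.082     ]] [0.50408888 0.21233852 0.082     ]
[80.06950791 80.51733677 80.94404377 81.07229645] [0.05445661 0.05324456 0.0539327  0.05407439]
[[0.50242333 0.21488047 0.102     ]]
```

View pics/s2.png

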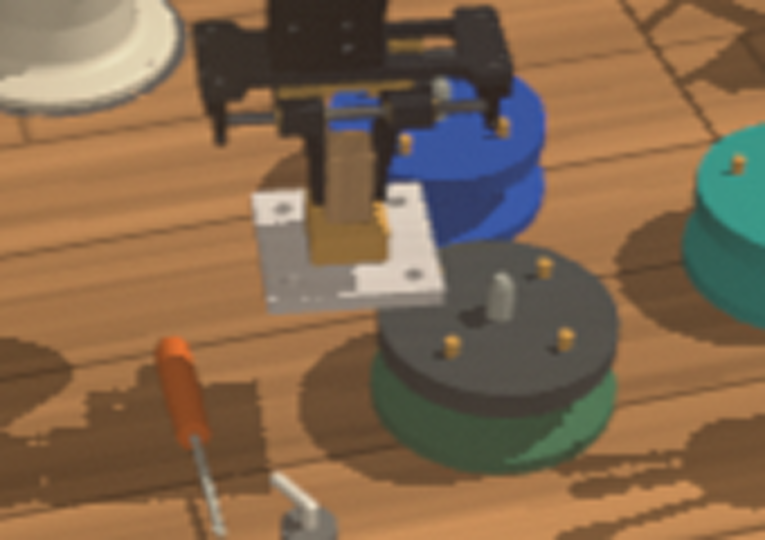

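```bash
python3 -c "
from h import *
go(.505,.21,.165,80.6)"; python3 -m pendant '[[15,0,2,0,0,0],[40,0,5,0,0,0],[65,0,8,0,0,0],[90,2,11,0,0,0],[104,8,12.5,0,0,0],[108.4,16,12.9,0,0,0],[108.4,24,12.9,0,0,0],[108.4,24,12.9,0,0,0]]'; python3 -c "
from h import *
go(.505,.21,.165,80.6)
cv2.imwrite('pics/h_s.png',read_camera('scene')[:,:,::-1])
b=cv2.imread('pics/h_s.png');cv2.imwrite('pics/h_s2.png',cv2.resize(b[150:235,290:390],None,fx=7,fy=7,interpolation=cv2.INTER_CUBIC))
cv2.imwrite('pics/h_w.png',read_camera('wrist')[:,:,::-1])"
```

```text
t 6.35 pos [500.2 100.6 189.1] yaw 80.73 F [-0.6 -0.1 -4.8] w 0.0297
delta mm [108.8  24.   12.8] deg [-0.08  0.13 -0.07]
time_s: 7.35
tool_pos: [0.5042, 0.2084, 0.1638]
ee_rot: [-1.281, -1.084, 1.092]
contact_force: [-0.6, -0.0, -3.7]
gripper_width: 0.0298
t 7.35 pos [504.2 208.4 163.8] yaw 80.68 F [-0.6 -0.  -3.7] w 0.0298
delta mm [ 1.7 -1.2 -0.6] deg [-0.2   0.08 -0.19]
```

View pics/h_s2.png

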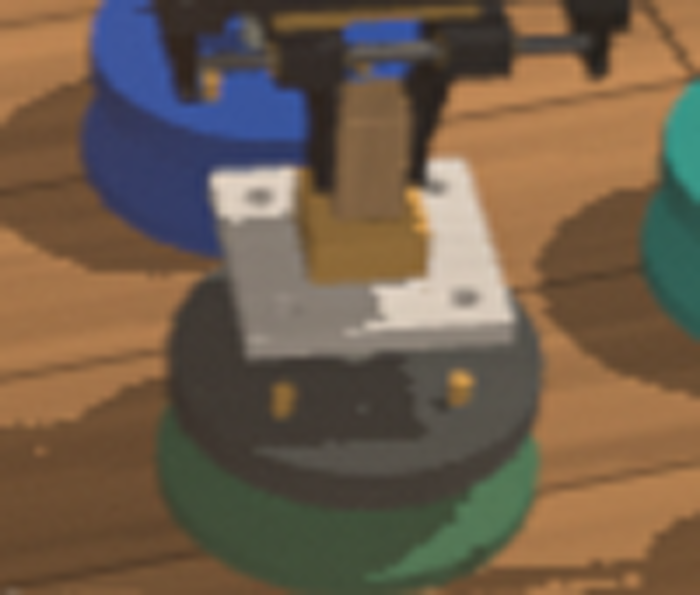

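View pics/h_w.png

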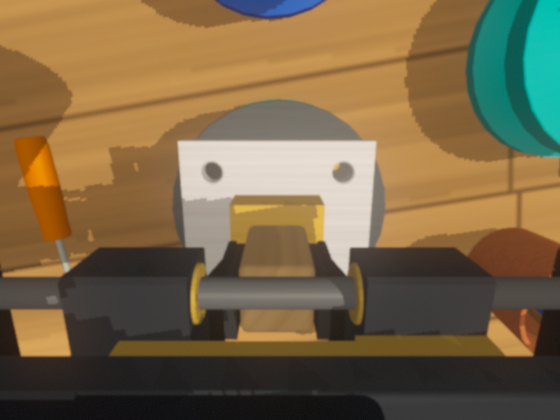

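```bash
python3 -c "
from h import *
f=lambda L:(np.array(L)+.5)/7-.5+[290,150]
C=cast('scene',f([[209,174],[465,159],[516,322],[246,347]]),.1258);print(C,C.mean(0),np.linalg.norm(C-np.roll(C,1,0),axis=1))
H=cast('scene',f([[260,196],[465,297]]),.1258);print(H,H.mean(0),np.linalg.norm(H[0]-H[1]))
s=status.sense();T=wristT(s)
# disc edges vs flange in wrist at row ~200
print(cast('wrist',[[174,200],[385,200]],.07,T).mean(0), s['tool_pos'])
"
```

```text
[[0.43856496 0.16381265 0.1258    ]
 [0.45696641 0.27528092 0.1258    ]
 [0.56765985 0.25698926 0.1258    ]
 [0.55444821 0.14371196 0.1258    ]] [0.50440986 0.2099487  0.1258    ] [0.11761363 0.11297694 0.11219457 0.11404514]
[[0.45915788 0.18049011 0.1258    ]
 [0.54681283 0.24222324 0.1258    ]] [0.50298536 0.21135668 0.1258    ] 0.10721179643179146
[0.49703248 0.21244195 0.07      ] [0.50496464 0.2089948  0.16496325]
```

```bash
python3 -c "
from h import *
go(.5055,.2105,.14,80.6)"
```

```text
t 7.45 pos [505. 209. 165.] yaw 80.69 F [ 0.2  0.5 -4.1] w 0.0298
delta mm [ 1.6 25.  -0.3] deg [-0.08  0.09 -0.09]
```

```bash
python3 -m pendant '[[1.6,3,-0.3,0,0.1,0],[1.6,6,-0.3,0,0.1,0],[1.6,9,-0.3,0,0.1,0],[1.6,12,-0.3,0,0.1,0],[1.6,14,-0.3,0,0.1,0],[1.6,16,-0.3,0,0.1,0],[1.6,18,-0.3,0,0.1,0],[1.6,18,-0.3,0,0.1,0]]'; python3 -c "
from h import *
go(.5055,.2105,.14,80.6);print(status.sense()['torque'])"
```

```text
time_s: 8.45
tool_pos: [0.5054, 0.2105, 0.1468]
ee_rot: [-1.282, -1.085, 1.089]
contact_force: [0.1, 0.5, -2.6]
gripper_width: 0.0297
t 8.45 pos [505.4 210.5 146.8] yaw 80.59 F [ 0.1  0.5 -2.6] w 0.0297
delta mm [ 0.1  6.8 -0.1] deg [-0.1  -0.01 -0.1 ]
[-0.03390194 -0.04670663 -0.03140311]
```

```bash
python3 -m pendant '[[0,1.5,0,0,0,0],[0,3,0,0,0,0],[0,4.5,0,0,0,0],[0,6,0,0,0,0],[0,7.5,0,0,0,0],[0,9,0,0,0,0],[0,10,0,0,0,0],[0,10,0,0,0,0]]'; python3 -c "
from h import *
go(.5055,.2105,.132,80.6);print(status.sense()['torque'])"
```

```text
time_s: 9.45
tool_pos: [0.5055, 0.2104, 0.1367]
ee_rot: [-1.282, -1.085, 1.089]
contact_force: [1.9, -0.5, -5.2]
gripper_width: 0.0299
t 9.45 pos [505.5 210.4 136.7] yaw 80.59 F [ 1.9 -0.5 -5.2] w 0.0299
delta mm [0.1 4.7 0. ] deg [-0.08 -0.01 -0.1 ]
[-0.32288655 -0.53967455  0.03778488]
```

```bash
python3 -m pendant '[[-0.1,0,-0.4,0,0,0],[-0.1,0,-0.4,0,0,0],[-0.1,1,-0.4,0,0,0],[-0.1,2,-0.4,0,0,0],[-0.1,3,-0.4,0,0,0],[-0.1,4,-0.4,0,0,0],[-0.1,4,-0.4,0,0,0],[-0.1,4,-0.4,0,0,0]]'; python3 -c "
from h import *
go(.5055,.2105,.132,80.6);print(status.sense()['torque'])"
```

```text
time_s: 10.45
tool_pos: [0.5059, 0.2102, 0.1328]
ee_rot: [-1.282, -1.086, 1.089]
contact_force: [-0.8, 0.2, -3.7]
gripper_width: 0.0297
t 10.45 pos [505.9 210.2 132.8] yaw 80.6 F [-0.8  0.2 -3.7] w 0.0297
delta mm [0.2 0.8 0.5] deg [-0.08 -0.   -0.1 ]
[-0.02103801 -0.03715026 -0.05904696]
```

```bash
python3 -m pendant '[[0,0.5,0,0,0,0],[0,1,0,0,0,0],[0,1.5,0,0,0,0],[0,2,0,0,0,0],[0,2.5,0,0,0,0],[0,3,0,0,0,0],[0,3,0,0,0,0],[0,3,0,0,0,0]]'; python3 -c "
from h import *
go(.5055,.2105,.12,80.6);print(status.sense()['torque'])"
```

```text
time_s: 11.45
tool_pos: [0.5059, 0.2103, 0.1297]
ee_rot: [-1.282, -1.086, 1.089]
contact_force: [-0.5, 0.3, -4.0]
gripper_width: 0.0297
t 11.45 pos [505.9 210.3 129.7] yaw 80.59 F [-0.5  0.3 -4. ] w 0.0297
delta mm [0.2 9.7 0.4] deg [-0.08 -0.01 -0.1 ]
[ 0.05733904 -0.00011603  0.04894263]
```

```bash
python3 -m pendant '[[0,1,0,0,0,0],[0,2,0,0,0,0],[0,3,0,0,0,0],[0,4,0,0,0,0],[0,5,0,0,0,0],[0,6,0,0,0,0],[0,6,0,0,0,0],[0,6,0,0,0,0]]'; python3 -c "
from h import *
go(.5055,.2105,.12,80.6);print(status.sense()['torque'])"
```

```text
time_s: 12.45
tool_pos: [0.506, 0.2103, 0.1238]
ee_rot: [-1.282, -1.086, 1.089]
contact_force: [0.0, -0.2, -4.3]
gripper_width: 0.0298
t 12.45 pos [506.  210.3 123.8] yaw 80.59 F [ 0.  -0.2 -4.3] w 0.0298
delta mm [0.2 3.8 0.5] deg [-0.07 -0.01 -0.09]
[-0.02580947  0.02340592  0.01378233]
```

```bash
python3 -m pendant '[[0,0.5,0,0,0,0],[0,1,0,0,0,0],[0,1.5,0,0,0,0],[0,2,0,0,0,0],[0,2.5,0,0,0,0],[0,3,0,0,0,0],[0,3.4,0,0,0,0],[0,3.4,0,0,0,0]]'; python3 -c "
from h import *
go(.5055,.2105,.12,80.6);print(status.sense()['torque'])"
```

```text
time_s: 13.45
tool_pos: [0.5059, 0.2102, 0.1203]
ee_rot: [-1.282, -1.086, 1.089]
contact_force: [0.8, -0.1, -2.5]
gripper_width: 0.0297
t 13.45 pos [505.9 210.2 120.3] yaw 80.6 F [ 0.8 -0.1 -2.5] w 0.0297
delta mm [0.2 0.3 0.4] deg [-0.08 -0.   -0.1 ]
[-0.020502   -0.05290687 -0.02745277]
```

Nearly home. I'll press on lightly until I feel the seat.

```bash
python3 -m pendant '[[0,0.2,0,0,0,0],[0,0.3,0,0,0,0],[0,0.4,0,0,0,0],[0,0.5,0,0,0,0],[0,0.5,0,0,0,0],[0,0.5,0,0,0,0],[0,0.5,0,0,0,0],[0,0.5,0,0,0,0]]'; python3 -c "
from h import *
go(.5055,.2105,.12,80.6);print(status.sense()['torque'])"
```

```text
time_s: 14.45
tool_pos: [0.5059, 0.2102, 0.1201]
ee_rot: [-1.283, -1.086, 1.089]
contact_force: [-1.5, -0.9, -1.1]
gripper_width: 0.0297
t 14.45 pos [505.9 210.2 120.1] yaw 80.6 F [-1.5 -0.9 -1.1] w 0.0297
delta mm [0.2 0.1 0.5] deg [-0.07 -0.   -0.1 ]
[-0.09005259  0.40032678  0.0346566 ]
```

```bash
python3 -m pendant '[[0,0.2,0,0,0,0],[0,0.3,0,0,0,0],[0,0.4,0,0,0,0],[0,0.4,0,0,0,0],[0,0.4,0,0,0,0],[0,0.4,0,0,0,0],[0,0.4,0,0,0,0],[0,0.4,0,0,0,0]]'; python3 -c "
from h import *
go(.5055,.2105,.12,80.6);print(status.sense()['torque'])
cv2.imwrite('pics/e_s.png',read_camera('scene')[:,:,::-1])
b=cv2.imread('pics/e_s.png');cv2.imwrite('pics/e_s2.png',cv2.resize(b[150:235,290:390],None,fx=7,fy=7,interpolation=cv2.INTER_CUBIC))"
```

```text
time_s: 15.45
tool_pos: [0.5059, 0.2102, 0.12]
ee_rot: [-1.283, -1.086, 1.089]
contact_force: [-4.1, -1.3, 4.7]
gripper_width: 0.0297
t 15.45 pos [505.9 210.2 120. ] yaw 80.61 F [-4.1 -1.3  4.7] w 0.0297
delta mm [ 0.2 -0.   0.5] deg [-0.06  0.01 -0.1 ]
[-0.30536779  0.92138536  0.03624784]
```

View pics/e_s2.png

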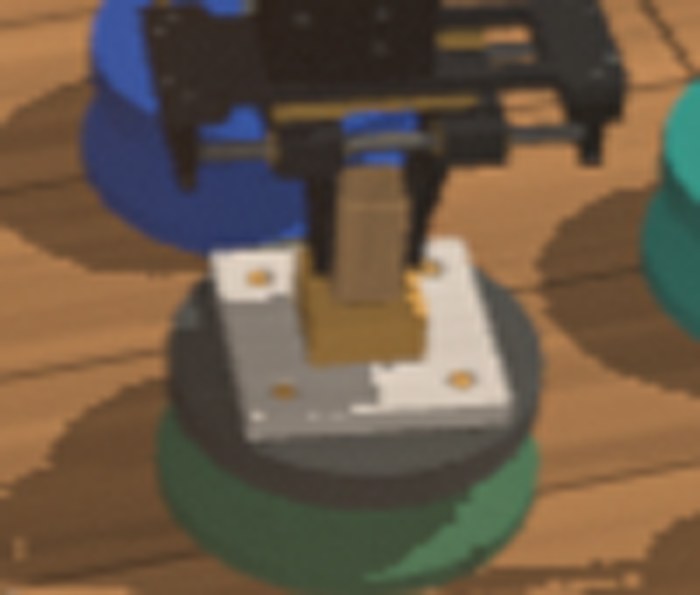

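The flange is flush on the head, and the brass studs show in the holes at (259,277), (284,391), (461,379) and (431,268). I'll ease off the pressure, release and retreat.

```bash
python3 -m pendant '[[0,0,0,0,0,0],[0,0,0,0,0,0],[0,0,0,0,0,0],[0,0,0,0,0,0],[0,0,0,0,0,0],[0,0,0,0,0,0],[0,0,0,0,0,0],[0,0,0,0,0,0]]' 75; python3 -m pendant '[[0,-3,0,0,0,0],[0,-10,0,0,0,0],[0,-25,0,0,0,0],[0,-45,0,0,0,0],[0,-65,0,0,0,0],[0,-85,0,0,0,0],[0,-105,0,0,0,0],[0,-120,0,0,0,0]]'; python3 -m pendant '[[0,-20,0,0,0,0],[-20,-30,10,0,0,0],[-60,-30,30,0,0,0],[-100,-30,50,0,0,0],[-150,-30,70,0,0,0],[-200,-30,90,0,0,0],[-210,-30,95,0,0,0],[-210,-30,95,0,0,0]]'; python3 -c "
from h import *
for n in ['top','scene']: cv2.imwrite(f'pics/f_{n}.png',read_camera(n)[:,:,::-1])
a=cv2.imread('pics/f_top.png');b=cv2.imread('pics/f_scene.png')
cv2.imwrite('pics/f2.png',np.hstack([cv2.resize(b[150:235,290:390],(400,340),interpolation=2),cv2.resize(a[180:265,154:254],(400,340),interpolation=2)]))"
```

```text
time_s: 16.5
tool_pos: [0.506, 0.2102, 0.12]
ee_rot: [-1.283, -1.086, 1.089]
contact_force: [0.7, 0.5, -0.0]
gripper_width: 0.0652
time_s: 17.5
tool_pos: [0.5064, 0.2105, 0.2421]
ee_rot: [-1.283, -1.088, 1.087]
contact_force: [-0.2, 0.1, -1.1]
gripper_width: 0.0651
time_s: 18.5
tool_pos: [0.3785, 0.0186, 0.2728]
ee_rot: [-1.284, -1.089, 1.085]
contact_force: [0.8, -0.1, -0.6]
gripper_width: 0.0655
```

View pics/f2.png

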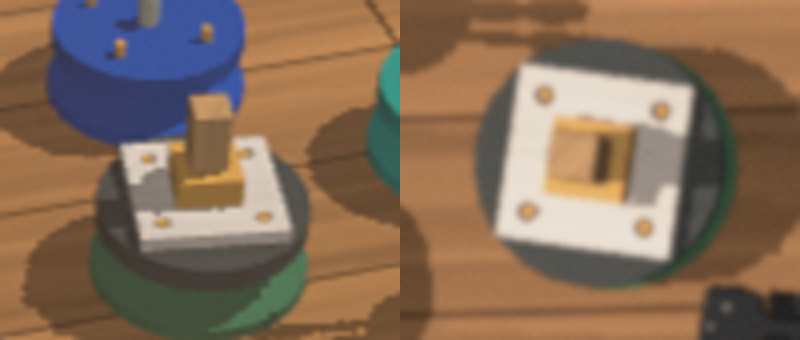

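View pics/f_scene.png

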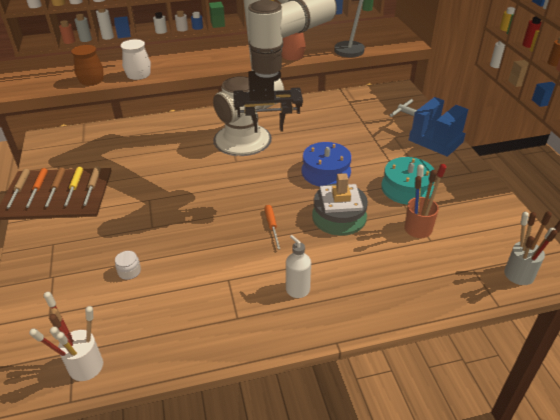

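The holder is seated with all four studs showing in its holes, the bystanders look unmoved, and the arm is clear of everything.

```bash
python3 -c "
from cell import bot
print(bot.sign_off())"
```

```text
the job is handed in; nothing more can be done
None
```

The holder is on the green stand with all four studs in its flange holes, released, and I've handed the job in at about 18.6 s.

**What I did:**
- I found the holder and the stud pattern in the camera images; the head is turned about -9.4°.
- I gripped the post at 30 N, turned the holder about -15° while carrying it, and lowered it over the spigot in small steps.
- Partway down I felt a light sideways contact, so I shifted about 0.4 mm to clear it. The studs then went in without resistance.
- I stopped when the seat carried about 9 N beyond the holder's weight, opened the gripper and backed off.

**Last checks:**
- The tool stopped at 120.0 mm, which is the height expected with the flange flush on the seat.
- The final top and scene pictures show the flange flat on the head, a stud in each hole, and the bottle, screwdriver, brush jar and tin where they were. I judged the bystanders by eye only.
- The wrist force was near zero after release.

**What disagreed:** the three cameras put the stand's axis up to about 5 mm apart. The top and scene cameras roughly agreed and the wrist camera was the outlier, so I used those two plus feel. I did not measure the holder's final offset or tilt from the pictures.

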